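# Put the taper-shank arbor away in its socket drawer

## Task

Take the steel arbor out of the leaning loading stand and stand it upright, taper down, in the matching (larger) tapered socket of the open tool drawer, lowering it in gently until its flange sits flush on the socket; do not drop it in. Then slide the drawer fully shut. Leave the other things on the bench where they are.

Things in the scene. Friction and masses are not known exactly. Their poses are not given: they have to be found in the camera images.
- arbor_centre (a point): Steel tool arbor, 130 mm long, 0.45 kg. Point on its axis, 65 mm from either end; z axis along it, taper to head. From the small end: taper 60 mm long, 24 to 42 mm diameter; flange 54 mm diameter, 10 mm thick (point at mid-flange, 5 mm over its underside); plain round head 40 mm diameter, 60 mm long. Starts in the stand, leaning 35 degrees, head up; draw it out 60 mm along its own axis.
- pocket (a point): Fixed loading stand, base plate 130x100x10 mm. Point: centre of its tapered pocket's mouth, 79 mm above the bench, where the arbor's flange rests at the start. z straight up; pocket and arbor lean 35 degrees from vertical toward this point's -x (roughly to the robot's right). A large fume hood hangs over the rear middle of the bench: carry things across in front of it.
- socket_large (a point): Centre of the mouth of the larger tapered socket (the left one), level with the drawer's deck, 78 mm above the bench; mouth 43 mm diameter, 60 mm deep, axis vertical. It matches the arbor: seated, arbor_centre is 5 mm above this point. x points the way the drawer shuts, y left. It moves with the drawer, 52 mm behind the outer face of its front, 30 mm left of its middle.
- socket_small (a point): Centre of the mouth of the smaller socket, 28 mm diameter, 40 mm right of the drawer's centre line: too small for the arbor, which would stand proud there.
- drawer_front (a point): Middle of the drawer front's outer face, 48 mm above the bench; x axis points the way the drawer shuts. Panel 156 mm wide, 14 to 88 mm above the bench, with a 12 mm finger lip toward the robot at its top. Fixed grey steel housing 200 mm deep, 176 wide, 170 high, open in front; shut, the panel is flush with it and the arbor stands inside, 18 mm under the roof.
- drawer (a joint): How far the drawer is open, m: 0 shut, 0.17 fully open. Starts 0.135 to 0.165 open. Moves with about 3 N of friction, no spring or latch; stops dead at 0.
- tape_measure: Bystander: tape measure case, 62x80x34 mm, lies on the bench; origin at the centre of its underside.
- locking_pliers: Bystander: locking pliers, 43x247x15 mm, lying on the bench, long along its own y axis; origin at the centre of its underside.
- gel_tin: Bystander: round tin, 69 mm diameter, 52 mm high; origin at the centre of its underside.
- magnet_square: Bystander: flat arrow-shaped welding magnet, 63x93x18 mm; origin at the centre of its underside.
- spatter_spray: Bystander: spray can, 66 mm diameter, 210 mm high, standing; origin at the centre of its underside.
There are look-alikes about, which are no part of the job. Of the things shaped like the part that bears arbor_centre, the bare steel one is meant.

How it is judged:
By the outcome, as a careful person would: the job done as asked, in the order asked, and still so for the second after the job is handed in, with the robot touching nothing.
It also fails if it takes over 64 s, if anything falls off the work surface, if the arm or the gripper's body presses on something with over 40 N, if the wrist force passes 120 N, or if a joint passes its speed limit or range.

## Robot

A 7-joint arm with a two-finger parallel gripper is mounted at the origin on a cart in front of the work surface, level with it; the furniture and walls round the work are solid. World frame = base frame: x ahead of the robot, y to its left, z up, the work surface at z = 0. Lengths are in m, angles in rad, forces in N, time in s.
With the tool pointing down it reaches from about 0.425 to 0.925 m from the base axis. Payload 6.8 kg.
Tool frame: the origin (TCP) lies on the centre line of the jaws, within the pads' length; the fingertips stand bot.tip_reach ahead of it and the grasp point (between the pads) lies 3 mm ahead of it (bot.tip_reach is the distance from the TCP to the fingertips, in m); z points along the fingers, y is the line along which they close (so a half turn about z gives the same grasp; the last joint's range is limited). The gripper opens to 85 mm and grips with 20 to 120 N. Pads are 22 mm wide; open, the fingers measure 114 mm over their backs; the gripper's body (76 mm by 85 mm) begins 54 mm behind the grasp point. The pads swing forward as they close: fully open they stand 13 mm farther back than shut.
Start: joints at [1.132, 0.477, 0.022, 1.555, -0.011, 1.109, -0.083], TCP at [0.219, -0.638, 0.253] pointing down, gripper open.
Joint ranges: [-2.96, 2.96], [-0.34, 2.1], [-1.41, 1.46], [0.24, 2.44], [-1.37, 4.51], [0.17, 1.92], [-2.96, 2.96]. Speed limits (rad/s): [2.39, 2.39, 3.14, 3.14, 3.14, 3.14, 3.14].

## Interface

Orientations are given as a unit quaternion [w, x, y, z].
In Python, from station import bot gives the robot as it stands.
- The arm moves only by the tool jog_arm, never from a script. Its argument "deltas" is a list of rows, each a list of 7 numbers: the shift along the world's x, y, z in m, then the turn, a rotation vector about the world's x, y, z in rad, then the opening, from 0 (shut) to 1 (fully open). In form: [[x, y, z, rx, ry, rz, grip], ...]. A call has 1 to 10 rows; each row shifts and turns the commanded pose from where the row before left it; what a row does not reach is not made up. A row lasts 1/10 s, in which the tool goes at most 50 mm and 8.59 degrees, less where a joint would pass 70% of its speed; a pose out of reach is approached as far as the arm can. A call with a gripper value outside its range is refused whole. The fingers move at their own pace and stop on an object; "newtons" is the grip in N (left out, the last holds). Time passes only in rows, so rows that do not move let the fingers close. It gives the time, the measured TCP pose, the force, the opening and the grip force at its end, in the units of the state.
- bot.get_obs(): the state, without advancing time (a new reading comes with each control period).
- bot.read_camera(name): name is "side" or "top" or "wrist"; returns a dict with "img" (400x640x3 uint8, red, green, blue), "K" (3x3 intrinsics, pixels), "eye" and "attitude" of the camera in the world. Camera axes: x right, y down, z forward; pixel columns grow to the right and rows downward; lengths in m; the calibration is good to about 2 mm. A picture is of the moment at which its call begins. There is no depth.
- bot.hand_in(): hands the job in; it is judged then, once.
The state is a dict: "t": time; "q": joint angles; "joint_vel": joint speeds; "joint_torque": joint torques, N m; "eef_pos": TCP position; "tool_rot": TCP orientation; "contact_force": force on the tool from outside, world axes, zero at the start; "torque": the same for the moment, N m; "gripper_width": opening from 0.0 (shut) to 1.0 (fully open); "grasp_force": force on a finger pad.
Only numpy, scipy, OpenCV 4.12 (cv2) and the standard library are available. Lean on these libraries where they do the work, as an engineer would, in place of code of your own. Each camera call takes 0.05 s, during which the arm holds its last target. There are 200 camera calls.

## Working session

There is one attempt and no reset: what is moved stays moved. The work goes in short steps, Python scripts to look and compute and a tool call to move; the robot and the scene stay as the last step left them, time stands still between calls to the robot, and variables do not carry over. Pictures are saved under pics/ and viewed, at most 10 in all, crops included, and the job is handed in when it is done.

Besides the shell and the picture viewer there is one more tool, called after "Emit:" as a command line: name --pt "numbers of a row" for each row, then --argument value for the rest. jog_arm: Moves the arm, as the interface text tells. Its arguments: {"type":"object","properties":{"deltas":{"type":"array"},"newtons":{"type":"number"}},"required":["deltas"]}

```bash
mkdir -p pics; ls
cat > h.py <<'E'
import numpy as np,cv2
from scipy.spatial.transform import Rotation as R
from station import bot
def rot(q): return R.from_quat([q[1],q[2],q[3],q[0]])
def snap(n,f):
    c=bot.read_camera(n); cv2.imwrite(f'pics/{f}.png',c['img'][:,:,::-1]); 
    np.savez(f'pics/{f}.npz',K=c['K'],eye=c['eye'],att=c['attitude']); return c
def cam(f):
    d=np.load(f'pics/{f}.npz'); a=d['att']; Rm=a if a.shape==(3,3) else rot(a).as_matrix(); return d['K'],d['eye'],Rm
def proj(f,P):
    K,e,Rm=cam(f); p=(np.atleast_2d(P)-e)@Rm@K.T; return p[:,:2]/p[:,2:]
def ray(f,u,v):
    K,e,Rm=cam(f); d=Rm@np.linalg.solve(K,[u,v,1.]); return e,d/np.linalg.norm(d)
def atz(f,u,v,z):
    e,d=ray(f,u,v); return e+d*(z-e[2])/d[2]
def tri(obs):
    A=np.zeros((3,3));b=np.zeros(3);L=[]
    for f,u,v in obs:
        e,d=ray(f,u,v);M=np.eye(3)-np.outer(d,d);A+=M;b+=M@e;L.append((M,e))
    p=np.linalg.solve(A,b); return p,[np.linalg.norm(M@(p-e)) for M,e in L]
E
python3 - <<'E'
from h import *
for n in ['top','side']:
    c=snap(n,n+'0'); print(n,c['eye'],c['attitude'],c['K'])
o=bot.get_obs(); print(o,bot.tip_reach)
im=np.vstack([cv2.imread('pics/top0.png'),cv2.imread('pics/side0.png')]);
E
```

```text
pics
top [ 0.36478769 -0.02306244  1.31042778] [ 0.05458251 -0.70397113  0.70509282 -0.0654943 ] [[362.28080556   0.         325.06790081]
 [  0.         362.28080556 204.86316113]
 [  0.           0.           1.        ]]
side [0.18745344 1.00984422 0.76291359] [ 0.09851165 -0.15561119  0.85508506 -0.4846753 ] [[497.01588583   0.         318.97091522]
 [  0.         497.01588583 201.31472409]
 [  0.           0.           1.        ]]
{'t': 0.1, 'q': array([ 1.1318993 ,  0.47772095,  0.02230572,  1.55634251, -0.01148846,
        1.10925835, -0.08309463]), 'joint_vel': array([ 8.45635397e-04, -1.65052377e-03, -1.17879859e-03, -1.34698988e-03,
       -6.44096590e-04, -1.40752400e-04, -1.14946107e-05]), 'joint_torque': array([ 4.21103759e-03, -5.97763002e+01,  1.61375050e+00, -2.81957781e+01,
        1.28966695e-02,  5.01554881e-03,  2.81930511e-06]), 'eef_pos': array([ 0.2190931 , -0.63794401,  0.25242407]), 'tool_rot': array([-7.78974162e-04,  9.86347279e-01,  1.64676663e-01, -1.85493523e-04]), 'contact_force': array([-0.20359318,  0.20112418, -0.2386424 ]), 'torque': array([ 0.05846098,  0.02270931, -0.02278279]), 'grasp_force': 0.0, 'gripper_width': 1.0008166685620883} 0.022
```

View pics/top0.png

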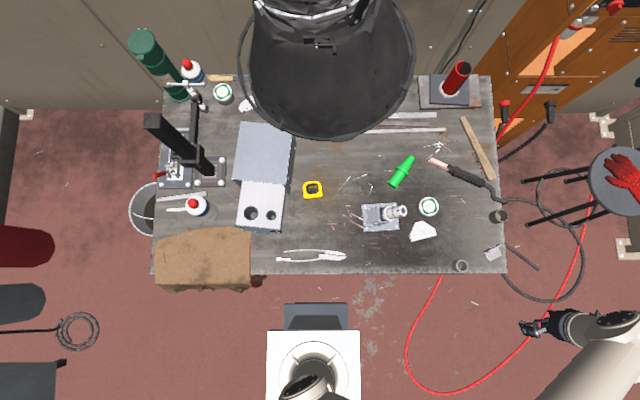

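View pics/side0.png

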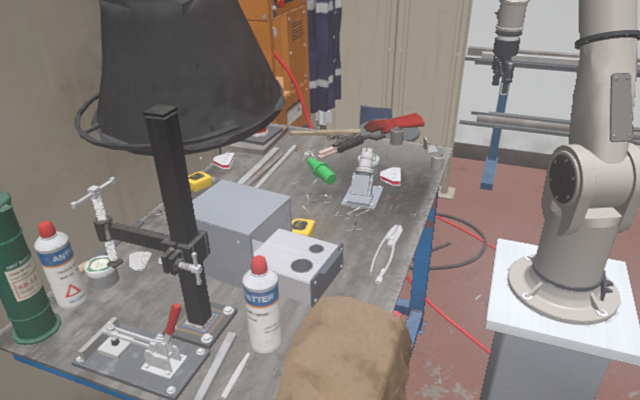

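Run:
```python
from h import *
t=cv2.imread('pics/top0.png');s=cv2.imread('pics/side0.png')
f=lambda im,x,y,w,h,W,H:cv2.resize(im[y:y+h,x:x+w],(W,H),interpolation=cv2.INTER_CUBIC)
a=f(t,350,185,100,75,400,300); b=f(s,330,135,80,60,400,300)
c=f(t,220,170,100,75,400,300); d=f(s,240,215,120,90,400,300)
cv2.imwrite('pics/crop1.png',np.vstack([np.hstack([a,b]),np.hstack([c,d])]))
```

```text
(no output)
```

View pics/crop1.png

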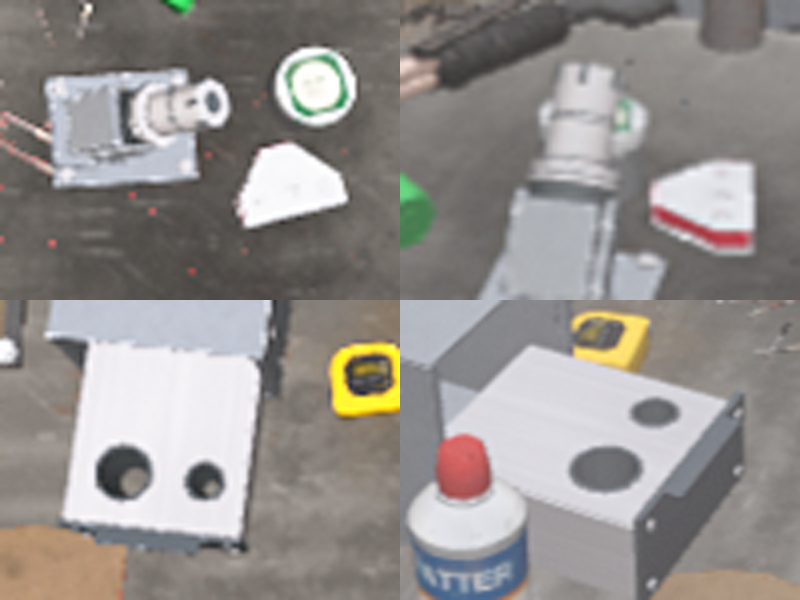

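Run:
```python
from h import *
print('large',atz('top0',251,213,.078),atz('side0',301.8,265.4,.078),tri([('top0',251,213),('side0',301.8,265.4)]))
print('small',atz('top0',271.2,215.2,.078),atz('side0',316.5,248.6,.078))
print('front edge',atz('top0',220+65/4,170+220/4,.088),atz('top0',220+243/4,170+247/4,.088))
C=[atz('top0',350+u/4,185+v/4,.01)[:2] for u,v in [(48,78),(183,70),(198,178),(55,187)]]
print('plate',C,np.mean(C,0))
print('head',tri([('top0',403.2,210.2),('side0',369,151)]))
print('flange',tri([('top0',388.2,212.5),('side0',364.6,170)]))
print('plier',atz('top0',278,260,.01),atz('top0',345,257,.01))
print('tin',atz('top0',429,206,.052),'mag',atz('top0',423,231,.018),'tape',atz('top0',313,189,.034),'spray',atz('top0',194,206,.21),'hood low',atz('top0',320,138,.35))
```

```text
large [0.54813885 0.21155617 0.078     ] [0.55089003 0.21174931 0.078     ] (array([0.54939959, 0.21191988, 0.07819564]), [np.float64(0.00132533017733322), np.float64(0.0013253301773332097)])
small [0.54047439 0.14229167 0.078     ] [0.543188   0.14212407 0.078     ]
front edge [0.50569849 0.25804651 0.088     ] [0.48263353 0.10753906 0.088     ]
plate [array([ 0.58935199, -0.17831097]), array([ 0.59674358, -0.30211594]), array([ 0.49768523, -0.31213567]), array([ 0.48972791, -0.18261654])] [ 0.54337718 -0.24379478]
head (array([ 0.5482699 , -0.29986099,  0.13201921]), [np.float64(0.0008798811102837678), np.float64(0.0008798811102837696)])
flange (array([ 0.54759958, -0.25817029,  0.08865933]), [np.float64(0.00039468576195651414), np.float64(0.0003946857619565214)])
plier [0.38989302 0.12381584 0.01      ] [ 0.39982795 -0.1139051   0.01      ]
tin [ 0.57665128 -0.41068143  0.052     ] mag [ 0.49135374 -0.39480892  0.018     ] tape [6.41886962e-01 1.36130795e-04 3.40000000e-02] spray [0.55028499 0.36120499 0.21      ] hood low [ 0.71811264 -0.02464509  0.35      ]
```

Candidates: bare steel arbor leaning in the stand at top (390,213); red look-alike in the rear stand (460,75); green one lying at (402,171). The crop confirms the bare steel one, leaning right. The large socket is the left hole, top (251,213).

Emit:
jog_arm --pt "0.033 0.03 0 0 0 0.124 1" --pt "0.033 0.03 0 0 0 0.124 1" --pt "0.033 0.03 0 0 0 0.124 1" --pt "0.033 0.03 0 0 0 0.124 1" --pt "0.033 0.03 0 0 0 0.124 1" --pt "0.033 0.03 0 0 0 0.124 1" --pt "0.033 0.03 0 0 0 0.124 1" --pt "0.033 0.03 0 0 0 0.124 1" --pt "0.033 0.03 0 0 0 0.124 1" --pt "0.033 0.025 0 0 0 0.124 1"

```text
t: 1.1
eef_pos: [0.5503, -0.3413, 0.253]
tool_rot: [-0.0, 0.705, 0.709, 0.0]
contact_force: [0.1, -0.5, 0.2]
gripper_width: 0.998
grasp_force: 0.0
```

Emit:
jog_arm --pt "0 0 0 0.1 0 0 1" --pt "0 0 0 0.1 0 0 1" --pt "0 0 0 0.1 0 0 1" --pt "0 0 0 0.1 0 0 1" --pt "0 0 0 0.1 0 0 1" --pt "0 0 0 0.11 0 0 1" --pt "0 0 0 0 0 0 1" --pt "0 0 0 0 0 0 1"

```text
t: 1.9
eef_pos: [0.549, -0.3436, 0.2523]
tool_rot: [-0.212, 0.675, 0.674, 0.212]
contact_force: [0.4, 1.1, 0.2]
gripper_width: 1.001
grasp_force: 0.0
```

Run:
```python
from h import *
o=bot.get_obs(); print(o['t'],o['eef_pos'],rot(o['tool_rot']).as_matrix().round(3),o['q'].round(2))
c=snap('wrist','w1'); Rm=cam('w1')[2]
print(c['eye'],Rm.round(3))
a=np.array([.02,-.573,.819]); m=np.array([.546,-.258,.079])
print(proj('w1',[m+a*.07,m+a*.01,m]))
```

```text
1.9 [ 0.54898722 -0.34361957  0.25230779] [[ 0.001  1.    -0.   ]
 [ 0.82  -0.001  0.572]
 [ 0.572 -0.001 -0.82 ]] [ 0.95  0.7  -0.46  1.36 -0.22  1.47  0.6 ]
[ 0.54886947 -0.34855412  0.39585065] [[ 1.    -0.    -0.001]
 [ 0.    -0.956  0.295]
 [-0.001 -0.295 -0.956]]
[[315.32130849 226.96611513]
 [314.53131938 205.1255211 ]
 [314.42627026 202.22125948]]
```

View pics/w1.png

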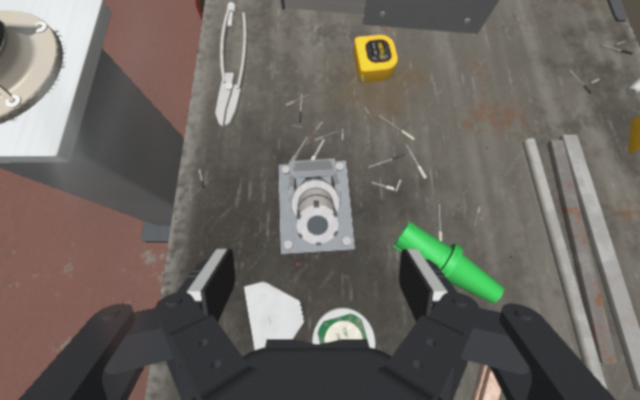

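Run:
```python
from h import *
# fit mouth (x,y) and lean heading from all head-end + flange + plate views
C=[atz('w1',u,v,.01)[:2] for u,v in [(279,165),(345,160),(354,248),(281,252)]]; print(np.round(C,4),np.mean(C,0))
print('headend',atz('w1',317.5,224,.1363),tri([('top0',403.2,210.2),('w1',317.5,224)]))
e=np.diff(C,axis=0); print(e)
for yaw in [0,.06]:
    a=np.array([.5736*np.sin(yaw),-.5736*np.cos(yaw),.819]); m=atz('w1',317.5,224,.1363)-.07*a; print(yaw,m,proj('w1',[m+.01*a,m+.07*a]),proj('side0',[m+.07*a,m+.005*a]),proj('top0',[m+.07*a,m+.005*a]))
```

```text
[[ 0.4933 -0.1815]
 [ 0.5903 -0.1736]
 [ 0.5986 -0.3021]
 [ 0.5009 -0.3074]] [ 0.54576704 -0.24116533]
headend [ 0.54941131 -0.29532523  0.1363    ] (array([ 0.5484582 , -0.29692922,  0.14244282]), [np.float64(0.000998780551384093), np.float64(0.0009987805513839878)])
[[ 0.09699178  0.00794595]
 [ 0.00831025 -0.12855996]
 [-0.09772631 -0.00529273]]
0 [ 0.54941131 -0.25517323  0.07897   ] [[317.39076009 202.7138634 ]
 [317.5        224.        ]] [[367.95499067 150.20544808]
 [363.81319447 171.5889704 ]] [[402.17163155 209.91740019]
 [387.86759233 212.33203727]]
0.06 [ 0.54700363 -0.25524549  0.07897   ] [[315.55682228 202.76720635]
 [317.5        224.        ]] [[367.95499067 150.20544808]
 [364.54406928 171.69336934]] [[402.17163155 209.91740019]
 [387.9080518  212.97598211]]
```

The wrist view shows the bare arbor head end at (317,224), stand plate corners (279,165)–(354,248), yaw ≈ 0.065 rad; consistent with the other cameras.

Emit:
jog_arm --pt "0.001 0.002 -0.018 0 0 0.03 1" --pt "0.001 0.002 -0.018 0 0 0.035 1" --pt "0.001 0.001 -0.018 0 0 0 1" --pt "-0.001 0.0172 -0.0246 0 0 0 1" --pt "-0.001 0.0172 -0.0246 0 0 0 1" --pt "0 0 0 0 0 0 1" --pt "0 0 0 0 0 0 1"

```text
t: 2.65
eef_pos: [0.5501, -0.3037, 0.1496]
tool_rot: [-0.22, 0.652, 0.696, 0.205]
contact_force: [-0.0, -0.9, 0.1]
gripper_width: 0.998
grasp_force: 0.0
```

Run:
```python
from h import *
o=bot.get_obs(); print(o['t'],o['eef_pos'],rot(o['tool_rot']).as_matrix().round(3),o['contact_force'])
snap('wrist','w2')
a=np.array([.037,-.573,.819]); m=np.array([.547,-.256,.079])
p=proj('w2',[m+a*.07,m+a*.01]);print(p)
im=cv2.imread('pics/w2.png'); 
for q in p: cv2.drawMarker(im,tuple(int(v) for v in q),(0,0,255),0,8,1)
cv2.imwrite('pics/w2m.png',im)
```

```text
2.65 [ 0.55014666 -0.3036871   0.14964631] [[-0.053  0.998 -0.039]
 [ 0.817  0.066  0.572]
 [ 0.573 -0.001 -0.819]] [-0.01153752 -0.9230162   0.12783399]
[[317.05574445 259.91333062]
 [317.10731821 217.8563238 ]]
```

View pics/w2m.png

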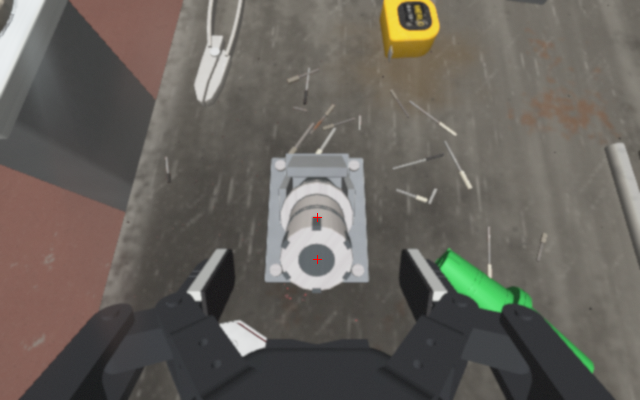

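The prediction lies on the head centre (317,260) and the approach is lined up; go in and close.

Emit:
jog_arm --pt "-0.0005 0.0073 -0.0112 0 0 0 1" --pt "-0.0005 0.0073 -0.0112 0 0 0 1" --pt "-0.0005 0.0073 -0.0113 0 0 0 1" --pt "0 0 0 0 0 0 1" --pt "0 0 0 0 0 0 0.5" --pt "0 0 0 0 0 0 0.4" --pt "0 0 0 0 0 0 0.3" --pt "0 0 0 0 0 0 0.3" --pt "0 0 0 0 0 0 0.3" --pt "0 0 0 0 0 0 0.3" --newtons 70

```text
t: 3.7
eef_pos: [0.5489, -0.2828, 0.117]
tool_rot: [-0.219, 0.652, 0.696, 0.205]
contact_force: [-1.3, -2.3, 5.8]
gripper_width: 0.452
grasp_force: 70.6
```

Emit:
jog_arm --pt "0.0004 -0.0057 0.0082 0 0 0 0.3" --pt "0.0004 -0.0057 0.0082 0 0 0 0.3" --pt "0.0004 -0.0057 0.0082 0 0 0 0.3" --pt "0.0004 -0.0057 0.0082 0 0 0 0.3" --pt "0.0004 -0.0057 0.0082 0 0 0 0.3" --pt "0.0004 -0.0057 0.0082 0 0 0 0.3" --pt "0.0004 -0.0057 0.0082 0 0 0 0.3" --pt "0.0004 -0.0057 0.0082 0 0 0 0.3" --pt "0.0004 -0.0057 0.0082 0 0 0 0.3"

```text
t: 4.6
eef_pos: [0.5524, -0.3339, 0.1909]
tool_rot: [-0.219, 0.652, 0.696, 0.205]
contact_force: [0.3, 0.5, -3.2]
gripper_width: 0.454
grasp_force: 70.6
```

Emit:
jog_arm --pt "-0.01 0 0.025 0 0 0 0.3" --pt "-0.01 0 0.025 -0.1 -0.0065 0 0.3" --pt "-0.02 0 0.025 -0.1 -0.0065 0 0.3" --pt "-0.02 0 0.025 -0.1 -0.0065 0 0.3" --pt "-0.02 0 0.01 -0.1 -0.0065 0 0.3" --pt "-0.01 0 0 -0.1 -0.0065 0 0.3" --pt "0 0 0 -0.11 -0.0072 0 0.3" --pt "0 0.02 0 0 0 0 0.3" --pt "0 0.03 0 0 0 0 0.3" --pt "0 0.04 0 0 0 0 0.3"

```text
t: 5.6
eef_pos: [0.4619, -0.2422, 0.3001]
tool_rot: [-0.001, 0.685, 0.729, 0.0]
contact_force: [0.7, 0.6, -3.9]
gripper_width: 0.451
grasp_force: 71.2
```

Emit:
jog_arm --pt "0 0.04 0 0 0 0 0.3" --pt "0 0.04 0 0 0 0 0.3" --pt "0 0.04 0 0 0 0 0.3" --pt "0 0.04 0 0 0 0 0.3" --pt "0 0.04 0 0 0 0 0.3" --pt "0 0.04 0 0 0 0 0.3" --pt "0 0.04 0 0 0 0 0.3" --pt "0.005 0.04 0 0 0 0 0.3" --pt "0.01 0.03 0 0 0 0 0.3" --pt "0.01 0.02 0 0 0 0 0.3"

```text
t: 6.6
eef_pos: [0.4861, 0.1306, 0.3005]
tool_rot: [-0.002, 0.683, 0.731, -0.001]
contact_force: [0.7, -0.8, -3.4]
gripper_width: 0.449
grasp_force: 71.2
```

Emit:
jog_arm --pt "0.02 0.03 0 0 0 -0.04 0.3" --pt "0.02 0.03 0 0 0 -0.04 0.3" --pt "0.01 0.02 0 0 0 -0.04 0.3" --pt "0.01 0.005 0 0 0 -0.04 0.3" --pt "0 0 0 0 0 0 0.3" --pt "0 0 0 0 0 0 0.3"

```text
t: 7.2
eef_pos: [0.5464, 0.2117, 0.2997]
tool_rot: [-0.001, 0.74, 0.673, -0.002]
contact_force: [0.2, -0.5, -4.1]
gripper_width: 0.458
grasp_force: 71.3
```

Run:
```python
from h import *
o=bot.get_obs(); print(o['t'],o['eef_pos'],rot(o['tool_rot']).as_matrix().round(3),o['contact_force'],o['gripper_width'],o['q'].round(2))
snap('wrist','w3');snap('side','s3');snap('top','t3')
im=np.hstack([cv2.imread('pics/w3.png'),cv2.imread('pics/s3.png')[:, 160:]])
w=cv2.imread('pics/w3.png')[100:400,120:520]; s=cv2.imread('pics/s3.png')[60:360,160:560]
t=cv2.resize(cv2.imread('pics/t3.png')[150:300,200:400],(400,300)); 
cv2.imwrite('pics/c3.png',np.vstack([np.hstack([w,s]),np.hstack([t,np.zeros_like(t)])]))
```

```text
7.2 [0.54644468 0.21169365 0.29971349] [[ 0.094  0.996 -0.004]
 [ 0.996 -0.094 -0.001]
 [-0.001 -0.003 -1.   ]] [ 0.23724626 -0.52998657 -4.10256068] 0.4584719013978327 [ 0.07  0.38 -0.71  1.68  0.26  1.19 -0.79]
```

View pics/c3.png

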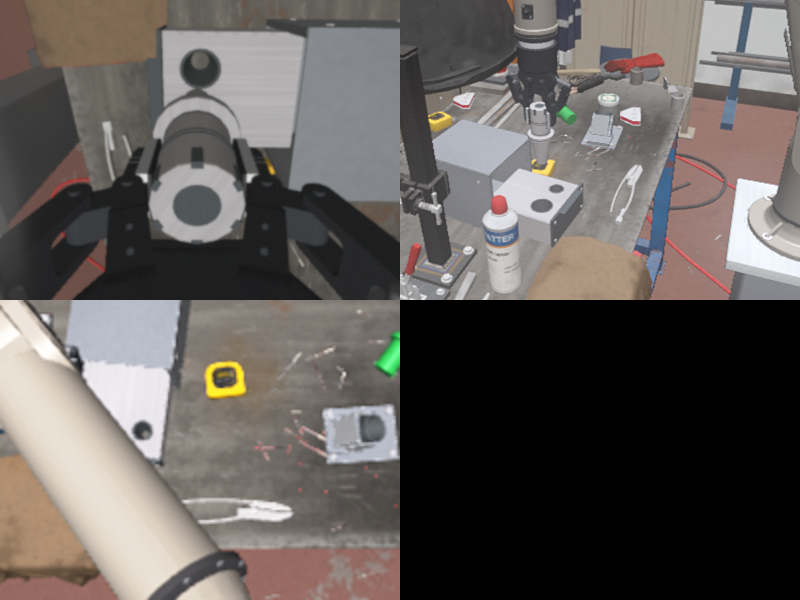

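Run:
```python
from h import *
print('w3 large',proj('w3',[[.5495,.212,.078],[.542,.142,.078]]),'hole seen 320,166')
e=atz('w3',320,166.5,.078);print(e)
o=bot.get_obs();p=o['eef_pos'];z=rot(o['tool_rot']).as_matrix()[:,2]
# head end seen at (317.5,306) in w3; flange in side
print('head pred',proj('w3',[p-z*.025]),cam('w3')[1])
print('side pred headtop,flange mid,tip',proj('s3',[p-z*.025,p+z*.040,p+z*.105]))
s=cv2.imread('pics/s3.png')[140:250,260:340]
cv2.imwrite('pics/c4.png',cv2.resize(s,None,fx=5,fy=5,interpolation=cv2.INTER_CUBIC))
```

```text
w3 large [[319.85919652 171.17015028]
 [318.9438398  224.11939185]] hole seen 320,166
[0.55019283 0.21777882 0.078     ]
head pred [[317.84809204 310.88647163]] [0.55394919 0.28956574 0.42015695]
side pred headtop,flange mid,tip [[299.44537241 165.70961212]
 [300.71021955 194.37976215]
 [301.89436955 221.22075886]]
```

View pics/c4.png

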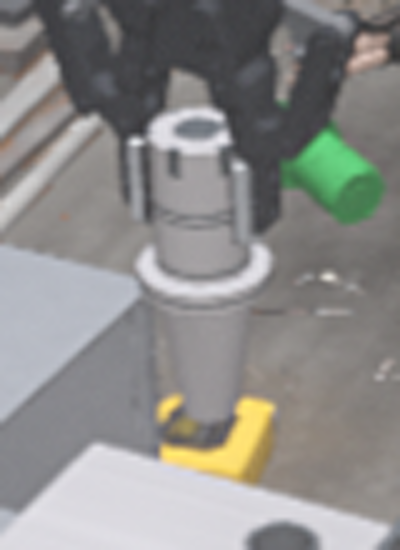

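Emit:
jog_arm --pt "0.0035 0 -0.025 0 0 0 0.3" --pt "0 0 -0.025 0 0 0 0.3" --pt "0 0 -0.025 0 0 0 0.3" --pt "0 0 -0.02 0 0 0 0.3" --pt "0 0 -0.01 0 0 0 0.3" --pt "0 0 -0.01 0 0 0 0.3" --pt "0 0 -0.01 0 0 0 0.3" --pt "0 0 -0.005 0 0 0 0.3" --pt "0 0 -0.005 0 0 0 0.3" --pt "0 0 0 0 0 0 0.3"

```text
t: 8.35
eef_pos: [0.5507, 0.2115, 0.1649]
tool_rot: [0.0, 0.74, 0.673, -0.001]
contact_force: [-0.3, -0.3, -3.5]
gripper_width: 0.451
grasp_force: 71.3
```

Emit:
jog_arm --pt "0 0 -0.005 0 0 0 0.3" --pt "0 0 -0.005 0 0 0 0.3" --pt "0 0 -0.005 0 0 0 0.3" --pt "0 0 -0.005 0 0 0 0.3" --pt "0 0 0 0 0 0 0.3"

```text
t: 8.85
eef_pos: [0.5504, 0.2113, 0.1442]
tool_rot: [0.0, 0.74, 0.673, -0.001]
contact_force: [0.6, -0.5, -2.3]
gripper_width: 0.457
grasp_force: 71.3
```

Emit:
jog_arm --pt "0 0 -0.004 0 0 0 0.3" --pt "0 0 -0.003 0 0 0 0.3" --pt "0 0 -0.003 0 0 0 0.3" --pt "0 0 0 0 0 0 0.3"

```text
t: 9.25
eef_pos: [0.5507, 0.2122, 0.135]
tool_rot: [0.0, 0.74, 0.673, -0.0]
contact_force: [0.2, 2.7, -3.7]
gripper_width: 0.454
grasp_force: 71.3
```

Emit:
jog_arm --pt "0 0.0015 -0.001 0 0 0 0.3" --pt "0 0.0005 -0.002 0 0 0 0.3" --pt "0 0 -0.002 0 0 0 0.3" --pt "0 0 0 0 0 0 0.3"

```text
t: 9.65
eef_pos: [0.5507, 0.2133, 0.1298]
tool_rot: [0.0, 0.74, 0.673, -0.001]
contact_force: [-0.6, -0.8, -3.6]
gripper_width: 0.45
grasp_force: 71.4
```

Emit:
jog_arm --pt "0 0 -0.002 0 0 0 0.3" --pt "0 0 -0.001 0 0 0 0.3" --pt "0 0 -0.001 0 0 0 0.3" --pt "0 0 0 0 0 0 0.3"

```text
t: 10.05
eef_pos: [0.5508, 0.2138, 0.1261]
tool_rot: [0.0, 0.74, 0.673, -0.0]
contact_force: [-1.3, 1.0, -4.6]
gripper_width: 0.452
grasp_force: 71.4
```

Emit:
jog_arm --pt "0 0.0005 -0.001 0 0 0 0.3" --pt "0 0 -0.001 0 0 0 0.3" --pt "0 0 0 0 0 0 0.3"

```text
t: 10.35
eef_pos: [0.5509, 0.2142, 0.1247]
tool_rot: [0.001, 0.74, 0.673, -0.0]
contact_force: [-2.3, -0.7, 2.4]
gripper_width: 0.452
grasp_force: 71.8
```

Emit:
jog_arm --pt "0 0 -0.001 0 0 0 0.3" --pt "0 0 -0.0005 0 0 0 0.3" --pt "0 0 0 0 0 0 0.3"

```text
t: 10.65
eef_pos: [0.5521, 0.2141, 0.1247]
tool_rot: [0.001, 0.74, 0.672, 0.0]
contact_force: [-3.9, -2.5, 12.4]
gripper_width: 0.45
grasp_force: 72.8
```

Resistance at TCP z 0.1247, as expected for seated. Release.

Emit:
jog_arm --pt "0 0 0.0012 0 0 0 0.3" --pt "0 0 0 0 0 0 0.5" --pt "0 0 0 0 0 0 0.6" --pt "0 0 0 0 0 0 0.75" --pt "0 0 0 0 0 0 0.85" --pt "0 0 0 0 0 0 0.85" --pt "0 0 0 0 0 0 0.85" --newtons 30

```text
t: 11.35
eef_pos: [0.5508, 0.2141, 0.1238]
tool_rot: [0.0, 0.74, 0.673, -0.001]
contact_force: [-0.1, -0.3, -0.4]
gripper_width: 0.849
grasp_force: 0.0
```

Emit:
jog_arm --pt "0 0 0.01 0 0 0 0.85" --pt "0 0 0.01 0 0 0 0.85" --pt "0 0 0.02 0 0 0 0.85" --pt "0 0 0.03 0 0 0 0.85" --pt "0 0 0.03 0 0 0 0.85" --pt "-0.02 0 0.02 0 0 0 0.85" --pt "-0.04 0 0 0 0 0 0.5" --pt "-0.04 0 0 0 0 0 0.2" --pt "-0.04 -0.01 0 0 0 0 0" --pt "0 0 0 0 0 0 0"

```text
t: 12.35
eef_pos: [0.406, 0.2032, 0.2442]
tool_rot: [0.002, 0.739, 0.674, -0.002]
contact_force: [1.6, -0.6, -0.6]
gripper_width: 0.167
grasp_force: 0.0
```

Run:
```python
from h import *
o=bot.get_obs(); print(o['t'],o['eef_pos'],o['contact_force'],o['q'].round(2))
snap('wrist','w5');snap('side','s5')
w=cv2.imread('pics/w5.png')[50:350,200:600]; s=cv2.resize(cv2.imread('pics/s5.png')[190:310,220:380],(400,300),interpolation=cv2.INTER_CUBIC)
m=np.array([.552,.214,.078]); print('pred flange mid, head top',proj('s5',[m+[0,0,.005],m+[0,0,.07]]))
cv2.imwrite('pics/c5.png',np.hstack([w,s]))
```

```text
12.35 [0.40597187 0.20320356 0.24418202] [ 1.59609594 -0.56829088 -0.57055904] [ 0.1   0.2  -0.78  2.03  0.17  0.98 -0.86]
pred flange mid, head top [[300.8616554  264.09404635]
 [299.76309622 239.99446788]]
```

View pics/c5.png

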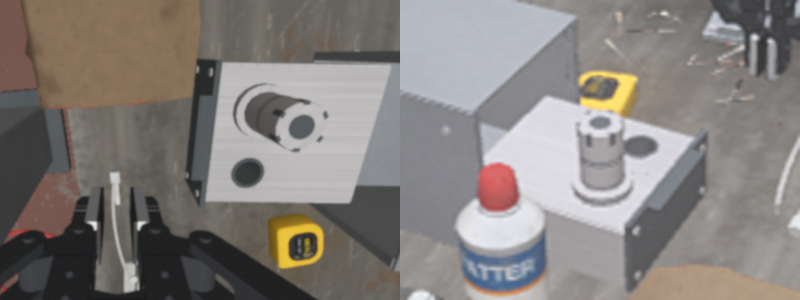

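The arbor stands flush in the left socket: the flange centre is at side ≈(301,264), as predicted. The small socket is empty. Next I go in front of the drawer with closed fingers and push, first near vertical, then tilted so the gripper body stays clear of the housing.

Emit:
jog_arm --pt "0.007 -0.008 0 -0.007 -0.06 0 0" --pt "0.007 -0.008 -0.02 -0.007 -0.06 0 0" --pt "0.007 -0.008 -0.03 -0.007 -0.06 0 0" --pt "0.007 -0.008 -0.03 -0.007 -0.06 0 0" --pt "0.006 -0.006 -0.03 -0.007 -0.06 0 0" --pt "0 0 -0.03 0 0 0 0" --pt "0 0 -0.02 0 0 0 0" --pt "0 0 -0.009 0 0 0 0" --pt "0 0 0 0 0 0 0"

```text
t: 13.35
eef_pos: [0.4455, 0.1666, 0.0738]
tool_rot: [0.114, 0.732, 0.665, 0.098]
contact_force: [-0.3, 0.0, 0.3]
gripper_width: 0.002
grasp_force: 0.0
```

Slow push toward shut (direction ≈ (0.993, −0.12)).

Emit:
jog_arm --pt "0.006 -0.0007 0 0 0 0 0" --pt "0.006 -0.0007 0 0 0 0 0" --pt "0.006 -0.0007 0 0 0 0 0" --pt "0.006 -0.0007 0 0 0 0 0" --pt "0.006 -0.0007 0 0 0 0 0" --pt "0.006 -0.0007 0 0 0 0 0" --pt "0.006 -0.0007 0 0 0 0 0"

```text
t: 14.05
eef_pos: [0.487, 0.1612, 0.0748]
tool_rot: [0.114, 0.731, 0.665, 0.098]
contact_force: [-4.0, 1.1, 1.1]
gripper_width: 0.001
grasp_force: 1.5
```

Emit:
jog_arm --pt "0.006 -0.0007 0 0 0 0 0" --pt "0.008 -0.001 0 0 0 0 0" --pt "0.008 -0.001 0 0 0 0 0" --pt "0.008 -0.001 0 0 0 0 0" --pt "0.008 -0.001 0 0 0 0 0" --pt "0.008 -0.001 0 0 0 0 0" --pt "0.008 -0.001 0 0 0 0 0" --pt "0.006 -0.0007 0 0 0 0 0" --pt "0.004 -0.0005 0 0 0 0 0" --pt "0 0 0 0 0 0 0"

```text
t: 15.05
eef_pos: [0.5519, 0.1524, 0.075]
tool_rot: [0.114, 0.732, 0.664, 0.098]
contact_force: [-0.6, 0.1, 0.0]
gripper_width: 0.003
grasp_force: 0.0
```

Emit:
jog_arm --pt "-0.02 0.002 0 0 0 0 0" --pt "-0.02 0.002 0 -0.012 -0.1 0 0" --pt "0 0 0 -0.012 -0.1 0 0" --pt "0 0 0 -0.012 -0.1 0 0" --pt "0 0 -0.005 -0.012 -0.1 0 0" --pt "0 0 -0.005 -0.012 -0.1 0 0" --pt "0 0 -0.005 0 0 0 0" --pt "0 0 0 0 0 0 0"

```text
t: 15.85
eef_pos: [0.5198, 0.1487, 0.0586]
tool_rot: [0.252, 0.704, 0.634, 0.197]
contact_force: [0.2, 0.5, 1.0]
gripper_width: -0.002
grasp_force: 0.0
```

Run:
```python
from h import *
o=bot.get_obs(); print(o['t'],o['eef_pos'],rot(o['tool_rot']).as_matrix()[:,2],o['contact_force'],o['q'].round(2))
snap('side','s6')
s=cv2.imread('pics/s6.png')[150:350,180:480]
cv2.imwrite('pics/c6.png',cv2.resize(s,(750,500),interpolation=cv2.INTER_CUBIC))
```

```text
15.85 [0.51975688 0.14873292 0.05857365] [ 0.59769556 -0.10434414 -0.79490397] [0.23359913 0.51248297 1.03518171] [-0.38  0.52 -0.32  2.37  1.92  0.65 -2.56]
```

View pics/c6.png

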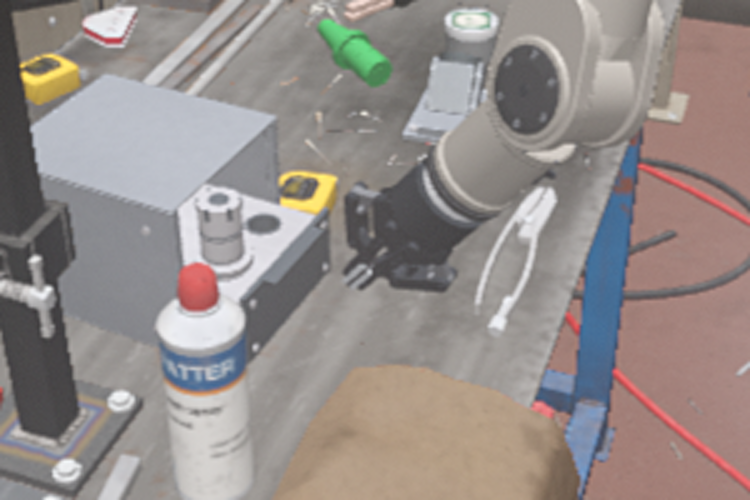

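Emit:
jog_arm --pt "0.005 0.002 0 -0.005 -0.04 0 0" --pt "0.006 0.002 0 -0.005 -0.04 0 0" --pt "0.006 0.002 0 -0.005 -0.04 0 0" --pt "0.006 0 0 -0.005 -0.04 0 0" --pt "0.006 0 0 -0.005 -0.04 0 0" --pt "0 0 0 0 0 0 0"

```text
t: 16.5
eef_pos: [0.5499, 0.1546, 0.0593]
tool_rot: [0.324, 0.677, 0.607, 0.259]
contact_force: [-0.2, 0.1, -0.5]
gripper_width: 0.005
grasp_force: 0.0
```

Run:
```python
from h import *
o=bot.get_obs(); print(o['t'],o['eef_pos'],rot(o['tool_rot']).as_matrix()[:,2],o['contact_force'],o['q'].round(2))
```

```text
16.5 [0.54990306 0.15457797 0.05927154] [ 0.74503243 -0.12366229 -0.65546496] [-0.21379758  0.05290412 -0.472132  ] [-0.4   0.64 -0.34  2.38  2.11  0.93 -2.78]
```

Emit:
jog_arm --pt "0.007 -0.0009 0 0 0 0 0" --pt "0.007 -0.0009 0 0 0 0 0" --pt "0.007 -0.0009 0 0 0 0 0" --pt "0.007 -0.0009 0 0 0 0 0"

```text
t: 16.9
eef_pos: [0.5774, 0.1517, 0.0594]
tool_rot: [0.323, 0.677, 0.608, 0.26]
contact_force: [-3.3, 1.3, -0.1]
gripper_width: -0.0
grasp_force: 1.8
```

Run:
```python
from h import *
o=bot.get_obs(); print(o['t'],o['eef_pos'],rot(o['tool_rot']).as_matrix()[:,2],o['contact_force'],o['q'].round(2))
```

```text
16.9 [0.57735691 0.15169256 0.05937779] [ 0.74502444 -0.12066654 -0.65603214] [-3.27400388  1.32712395 -0.07340495] [-0.38  0.64 -0.32  2.34  2.14  0.89 -2.74]
```

In contact and pushing (3.3 N), and joint 7 is moving away from its limit. Continue.

Emit:
jog_arm --pt "0.006 -0.0007 0 0 0 0 0" --pt "0.006 -0.0007 0 0 0 0 0" --pt "0.006 -0.0007 0 0 0 0 0" --pt "0.006 -0.0007 0 0 0 0 0" --pt "0.006 -0.0007 0 0 0 0 0" --pt "0.005 -0.0006 0 0 0 0 0"

```text
t: 17.5
eef_pos: [0.6125, 0.1479, 0.0593]
tool_rot: [0.323, 0.677, 0.608, 0.261]
contact_force: [-3.8, 1.6, 0.1]
gripper_width: -0.002
grasp_force: 1.7
```

Emit:
jog_arm --pt "0.005 -0.0006 0 0 0 0 0" --pt "0.005 -0.0006 0 0 0 0 0" --pt "0.004 -0.0005 0 0 0 0 0"

```text
t: 17.8
eef_pos: [0.6164, 0.1481, 0.0567]
tool_rot: [0.318, 0.676, 0.613, 0.257]
contact_force: [-72.9, 4.5, 49.9]
gripper_width: 0.0
grasp_force: 36.7
```

Emit:
jog_arm --pt "0.003 -0.0004 0 0 0 0 0" --pt "0.003 -0.0004 0 0 0 0 0"

```text
t: 18.0
eef_pos: [0.6168, 0.1488, 0.0536]
tool_rot: [0.314, 0.676, 0.616, 0.255]
contact_force: [-83.8, 5.3, 47.4]
gripper_width: 0.002
grasp_force: 41.7
```

Emit:
jog_arm --pt "-0.015 0.0018 0.0 0 0 0 0" --pt "-0.01 0.001 0.0 0 0 0 0" --pt "-0.02 0.002 0.01 0 0 0 0" --pt "-0.03 0 0.02 0.01 0.1 0 0" --pt "-0.01 0 0.03 0.01 0.1 0 0" --pt "0 -0.02 0.03 0.01 0.1 0 0" --pt "0 -0.03 0.03 0.01 0.1 0 0" --pt "0 -0.03 0 0.01 0.1 0 0" --pt "0 -0.03 0 0 0 0 0" --pt "0 0 0 0 0 0 0"

```text
t: 19.0
eef_pos: [0.5487, 0.0606, 0.1356]
tool_rot: [0.224, 0.72, 0.643, 0.132]
contact_force: [-0.8, 0.1, -0.8]
gripper_width: -0.001
grasp_force: 0.0
```

Run:
```python
from h import *
o=bot.get_obs(); print(o['t'],o['eef_pos'],o['contact_force'],o['q'].round(2))
snap('side','s7');snap('top','t7')
s=cv2.imread('pics/s7.png')[150:350,180:480]
t=cv2.imread('pics/t7.png')[110:290,190:450]
cv2.imwrite('pics/c7.png',np.hstack([cv2.resize(s,(450,300)),cv2.resize(t,(350,300))]))
```

```text
19.0 [0.54869062 0.06061186 0.13556493] [-0.81468661  0.13018517 -0.8152686 ] [-0.25  0.32 -0.18  2.27  1.25  0.42 -1.66]
```

View pics/c7.png

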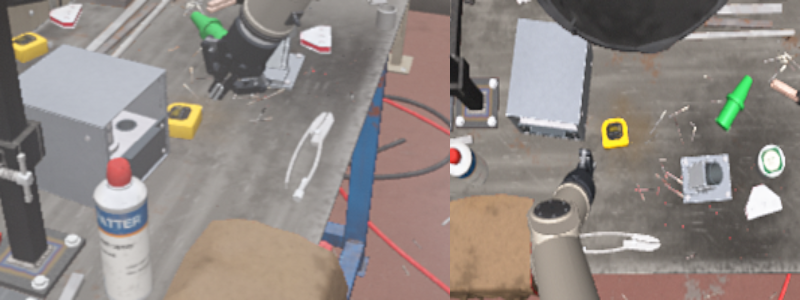

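Run:
```python
from h import *
for u,v in [(236.8,183.2),(285.1,192)]: print('lip7',atz('t7',u,v,.088))
for u,v in [(232,180),(287,184)]: print('housing0',atz('top0',u,v,.17))
t0=cv2.imread('pics/top0.png',0);t7=cv2.imread('pics/t7.png',0)
for u in (245,260,272):
    for n,t in (('top0',t0),('t7',t7)): print(u,n,list(zip(range(174,198),t[174:198,u].tolist())))
    for v in (178,182,186,190): print(v,'x@.17',atz('t7',u,v,.17)[0].round(4),'x@.088',atz('t7',u,v,.088)[0].round(4))
```

```text
lip7 [0.65048973 0.26172447 0.088     ]
lip7 [0.61957642 0.09503939 0.088     ]
housing0 [0.64187583 0.25842126 0.17      ]
housing0 [0.62879196 0.08142135 0.17      ]
245 top0 [(174, 197), (175, 198), (176, 199), (177, 200), (178, 198), (179, 196), (180, 207), (181, 231), (182, 237), (183, 236), (184, 236), (185, 237), (186, 237), (187, 237), (188, 238), (189, 238), (190, 239), (191, 240), (192, 240), (193, 240), (194, 241), (195, 241), (196, 242), (197, 242)]
245 t7 [(174, 201), (175, 200), (176, 200), (177, 201), (178, 200), (179, 197), (180, 213), (181, 237), (182, 245), (183, 235), (184, 166), (185, 103), (186, 96), (187, 67), (188, 44), (189, 133), (190, 142), (191, 129), (192, 127), (193, 131), (194, 131), (195, 148), (196, 142), (197, 128)]
178 x@.17 0.6485 x@.088 0.6689
182 x@.17 0.6353 x@.088 0.6548
186 x@.17 0.6221 x@.088 0.6406
190 x@.17 0.609 x@.088 0.6266
260 top0 [(174, 199), (175, 197), (176, 198), (177, 199), (178, 197), (179, 197), (180, 194), (181, 207), (182, 235), (183, 242), (184, 240), (185, 240), (186, 240), (187, 240), (188, 241), (189, 241), (190, 241), (191
[... 512 characters left out ...]
 200), (175, 200), (176, 197), (177, 195), (178, 196), (179, 198), (180, 198), (181, 197), (182, 216), (183, 200), (184, 229), (185, 240), (186, 239), (187, 239), (188, 239), (189, 239), (190, 239), (191, 239), (192, 239), (193, 239), (194, 239), (195, 239), (196, 239), (197, 239)]
272 t7 [(174, 202), (175, 201), (176, 200), (177, 198), (178, 198), (179, 202), (180, 201), (181, 199), (182, 217), (183, 199), (184, 227), (185, 242), (186, 224), (187, 149), (188, 113), (189, 117), (190, 117), (191, 104), (192, 106), (193, 123), (194, 130), (195, 132), (196, 130), (197, 130)]
178 x@.17 0.6486 x@.088 0.669
182 x@.17 0.6354 x@.088 0.6548
186 x@.17 0.6222 x@.088 0.6407
190 x@.17 0.609 x@.088 0.6266
```

```bash
python3 -c "
from station import bot
print(bot.hand_in())"
```

```text
the job is handed in; nothing more can be done
None
```

The bare steel arbor is seated flange-flush in the larger left socket, the drawer is pushed shut against its stop, and I have handed the job in at about 19 s; the final shove peaked near 96 N at the wrist (limit 120 N), and I judged the panel flush from the top camera to within about 7 mm.

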